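Lock the blue-ringed clamp column on the optical table

TASK

Take the T-key with the orange cross bar out of its holder, lower it down the shaft of the blue-ringed column until it sits fully down over the square brass stem, then turn the key clockwise (seen from above) until the stem comes to its stop. Leave the key standing there, let go, and do not put the key into the red-ringed column.

Things in the scene. Friction and masses are not known exactly. Their poses are not given: they have to be found in the camera images.
- key_grip (a point): Centre of the orange cross bar (x: 100 long, y: 16 wide, 16 high; grip here) of a loose upright T-key, z up, 0.3 kg. 14 mm rod below; at the foot a square steel socket, sides along x and y, 38 mm outside, 31 inside, 46 deep, its rim 183 mm below this point. It stands in a fixed grey square holder (64 mm wide, 50 high, 6 mm floor, 7 mm play).
- blue_stem (a point): Top centre of the brass stem in the fixed blue-ringed black column; axes turn with it, x and y square to its sides. Stem 24 mm square, 28 high, then a 10 mm pyramid to 8 mm: 38 mm above the shaft floor. Round shaft 72 mm wide, column 88 (foot 108); mouth 52 mm above this point, 100 above table. Key fully down (rim on shaft floor): bar centre 145 mm above this point. Any quarter position fits.
- blue_lock (a joint): Turn of the blue column's stem, rad: grows clockwise seen from above, from unlocked (starts at 0 to 0.1) to the stop at 0.8 (46 degrees), locked. It takes about 0.12 N m and stays where it is left. The socket fits with 3.5 mm of play all round, so the key turns about 21 degrees before it drives the stem.
- red_stem (a point): The same point in the red-ringed column, which is identical but for its red ring: leave it alone.

How it is judged:
On the way, in this order (a step that is already met when the one before it is completed fails the run):
1. the key is fully down over the blue column's stem, before the stem is turned (horizontal distance between key_grip and blue_stem below 0.025 m and z of key_grip in the frame of blue_stem below 0.157 m and angle between key_grip's own z axis and vertical below 0.15 rad and value of joint blue_lock below 0.4 rad), for 0.2 s.
2. the stem is turned clockwise to its stop with the key down on it (horizontal distance between key_grip and blue_stem below 0.025 m and z of key_grip in the frame of blue_stem below 0.157 m and angle between key_grip's own z axis and vertical below 0.15 rad and value of joint blue_lock above 0.6 rad), for 0.2 s.
At the end, for the whole second after the job is handed in: The blue column's stem is turned to 0.6 rad or more (stop at 0.8), and the key stands released and at rest in that column: down on the stem to within 12 mm (bar centre less than 157 mm above the stem's top), bar centre within 25 mm of the stem's axis, upright within 0.15 rad (all of step 2 and linear speed of key below 0.02 m/s and contact force between key and the fingers below 0.1 N); the robot touches nothing.
It fails at once if the key is put into the red-ringed column (horizontal distance between key_grip and red_stem below 0.04 m and z of key_grip in the frame of red_stem below 0.21 m).
It also fails if it takes over 51 s, if anything falls off the work surface, if the arm or the gripper's body presses on something with over 40 N, if the wrist force passes 120 N, or if a joint passes its speed limit or range.

ROBOT

A 6-joint arm with a two-finger parallel gripper is mounted at the origin on the work surface. World frame = base frame: x ahead of the robot, y to its left, z up, the work surface at z = 0. Lengths are in m, angles in rad, forces in N, time in s.
With the tool pointing down it reaches from about 0.375 to 0.9 m from the base axis. Payload 3.1 kg.
Tool frame: the origin (TCP) lies at the very end of the fingers, on their centre line; the grasp point (between the pads) lies 19 mm behind it; z points along the fingers, y is the direction in which the jaws open and shut (so a half turn about z gives the same grasp; the last joint's range is limited). The gripper opens to 85 mm and grips with 20 to 120 N. Pads are 22 mm wide; open, the fingers measure 114 mm over their backs; the gripper's body (76 mm by 85 mm) begins 54 mm behind the grasp point. The pads swing forward as they close: fully open they stand 13 mm farther back than shut.
Start: joints at [0.941, 0.527, 1.433, -0, 1.181, -0.178], TCP at [0.273, 0.562, 0.231] pointing down, gripper open.
Joint ranges: [-3.08, 3.08], [-0.75, 2.2], [0.22, 2.44], [-1.43, 4.57], [0, 2.65], [-2.85, 2.85]. Speed limits (rad/s): [2.79, 2.79, 3.14, 3.14, 3.14, 3.14].

INTERFACE

Orientations are given as a unit quaternion [w, x, y, z].
In Python, from bench import * gives the robot as it stands.
- The arm moves only by the tool arm_command, never from a script. Its argument "motion" is a list of rows, each a list of 2 entries, a list of its own where there are three numbers: the shift along the tool's x, y, z in mm, then the turn, a rotation vector about the tool's x, y, z in degrees. A call has 1 to 10 rows; each row shifts and turns the commanded pose from where the row before left it, along the tool's axes as they then stand; what a row does not reach is not made up. A row lasts 1/8 s, in which the tool goes at most 62.5 mm and 10.7 degrees, less where a joint would pass 70% of its speed; a pose out of reach is approached as far as the arm can. A call is refused whole if a number of a shift passes 62.5 or a number of a turn 10.7, either way. A call with a gripper value outside its range is refused whole. "grip" is the closure, from 0 (fully open) to 1 (shut), set as the call begins (left out, the last holds). The fingers move at their own pace and stop on an object; "squeeze" is the grip in N (left out, the last holds). Time passes only in rows, so rows that do not move let the fingers close. It gives the time, the measured TCP pose, the force and the opening at its end, in the units of the state.
- get_obs(): the state, without advancing time (a new reading comes with each control period).
- get_image(name): name is "scene" or "side" or "wrist"; returns a dict with "frame" (384x512x3 uint8, red, green, blue), "camera_matrix" (3x3 intrinsics, pixels), "k1" (the pictures are not rectified: a ray, as slopes to the right and down, at radius r is drawn at 1 + k1 r^2 times it, then the intrinsics apply), "pose" (4x4, takes a point from camera to world coordinates). Camera axes: x right, y up, looking along -z (the intrinsics and any distortion apply to the point x, -y, -z); pixel columns grow to the right and rows downward; lengths in m; the calibration is good to about 2 mm. A picture is of the moment at which its call begins. There is no depth.
- job_done(): hands the job in, once; it reports no verdict.
Trained networks look in a picture, given as the dict that the camera call returned (one of the last four; its "shot" number tells which), for a name from the list of things; names that differ only in an ending like _2 or _b are one class to them, and where a whole thing is asked for, a point or a joint stands for the part that bears it (a point fixed in the world has none). Each returns a list of dicts, best first, with "conf" (0 to 1); they miss things now and then, are a little off and sometimes report something else, mostly with a low value. They report only what shows in the picture. A call takes as long as a camera call.
- regions_of(picture, query): "pixels" (384x512 bool, what is visible of it) and "box" ([left, top, width, height] in pixels, round what is visible of it).
The state is a dict: "clock": time; "joint_pos": joint angles; "qvel": joint speeds; "joint_torque": joint torques, N m; "eef_pos": TCP position; "tool_rot": TCP orientation; "contact_force": force on the tool from outside, world axes, zero at the start; "wrist_torque": the same for the moment, N m; "grip_width": finger opening in m.
Only numpy, scipy, OpenCV 4.12 (cv2) and the standard library are available. Lean on these libraries where they do the work, as an engineer would, in place of code of your own. Each camera call takes 0.05 s, during which the arm holds its last target.

## Working session

There is one attempt and no reset: what is moved stays moved. The work goes in short steps, Python scripts to look and compute and a tool call to move; the robot and the scene stay as the last step left them, time stands still between calls to the robot, and variables do not carry over. Pictures are saved under pics/ and viewed, and the job is handed in when it is done.

Besides the shell and the picture viewer there is one more tool, called after "Call:" as a command line: name --argument value ..., lists and objects as JSON in quotes. arm_command: Moves the arm, as the interface text tells. Its arguments: {"type":"object","properties":{"motion":{"type":"array"},"grip":{"type":"number"},"squeeze":{"type":"number"}},"required":["motion"]}

```bash
mkdir -p pics; ls; cat > h.py <<'E'
from bench import *
import numpy as np, cv2
def save(d,n): cv2.imwrite('pics/'+n, d['frame'][:,:,::-1])
def proj(d,P):
    T=np.linalg.inv(d['pose']); p=T[:3,:3]@np.asarray(P,float)+T[:3,3]
    s=np.array([p[0]/-p[2],-p[1]/-p[2]]); s=s*(1+d['k1']*(s@s)); K=np.array(d['camera_matrix'])
    return (K@np.array([s[0],s[1],1]))[:2]
def ray(d,uv):
    K=np.array(d['camera_matrix']); q=np.linalg.solve(K,[uv[0],uv[1],1])[:2]; s=q.copy()
    for _ in range(30): s=q/(1+d['k1']*(s@s))
    v=np.array([s[0],-s[1],-1]); R=np.array(d['pose']); v=R[:3,:3]@v
    return R[:3,3],v/np.linalg.norm(v)
def atz(d,uv,z):
    o,v=ray(d,uv); return o+v*(z-o[2])/v[2]
E
python3 - <<'E'
from h import *
o=get_obs();print(o)
for n in ['scene','side','wrist']:
    d=get_image(n); save(d,n+'0.png'); print(n,np.round(d['pose'],3).tolist(),np.round(d['camera_matrix'],1).tolist(),d['k1'])
    for q in ['key_grip','blue_stem','red_stem','blue_lock']:
        try:
            for r in regions_of(d,q)[:3]: 
                m=r['pixels'];ys,xs=np.nonzero(m);print(q,round(r['conf'],2),r['box'],xs.mean(),ys.mean(),m.sum())
        except Exception as e: print(q,e)
E
```

```text
pics
{'clock': 0.0, 'joint_pos': array([ 9.40494823e-01,  5.28466398e-01,  1.43389952e+00,  6.94518306e-06,
        1.18138290e+00, -1.78523413e-01]), 'qvel': array([ 5.33302275e-04,  1.49364158e-03,  5.25159310e-04, -8.21298501e-05,
       -1.03786571e-03,  5.01431034e-04]), 'joint_torque': array([ 8.85192958e-05, -4.42354774e+01, -1.78020144e+01, -2.82708716e-04,
        8.45799863e-03,  8.53621430e-06]), 'eef_pos': array([0.27241378, 0.56172019, 0.23033435]), 'tool_rot': array([-4.27154939e-04,  2.23974068e-01,  9.74594508e-01, -9.89854810e-04]), 'contact_force': array([-0.47097456,  0.42941517,  0.38090429]), 'wrist_torque': array([ 0.01072252, -0.0490541 , -0.01749837]), 'grip_width': 0.08562869999306616}
scene [[0.092, -0.67, 0.737, 1.063], [0.996, 0.05, -0.079, -0.043], [0.016, 0.741, 0.671, 0.652], [0.0, 0.0, 0.0, 1.0]] [[383.7, 0.0, 252.4], [0.0, 383.7, 201.5], [0.0, 0.0, 1.0]] 0.018326967737711655
key_grip 0.98 [250.3, 177.4, 28.9, 77.5] 265.4235294117647 218.45294117647057 1020
side [[-0.886, 0.334, -0.322, 0.27], [-0.464, -0.61, 0.643, 0.438], [0.018, 0.719, 0.695, 0.612], [0.0, 0.0, 0.0, 1.0]] [[366.3, 0.0, 265.2], [0.0, 366.3, 188.7], [0.0, 0.0, 1.0]] -0.022114537210585504
key_grip 0.85 [208.2, 166.2, 55.7, 74.7] 235.43983402489627 195.77455048409405 1446
blue_stem 0.48 [182.4, 300.9, 19.2, 5.9] 192.4747474747475 302.9191919191919 99
blue_lock 0.49 [183.1, 297.6, 16.7, 8.8] 192.6326530612245 302.94897959183675 98
wrist [[0.437, -0.863, -0.253, 0.209], [0.9, 0.419, 0.124, 0.593], [-0.001, -0.282, 0.959, 0.374], [0.0, 0.0, 0.0, 1.0]] [[265.9, 0.0, 252.8], [0.0, 265.9, 185.2], [0.0, 0.0, 1.0]] -0.005018254398621454
```

View pics/scene0.png

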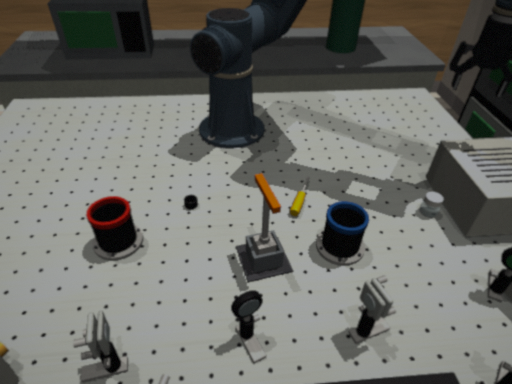

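View pics/side0.png

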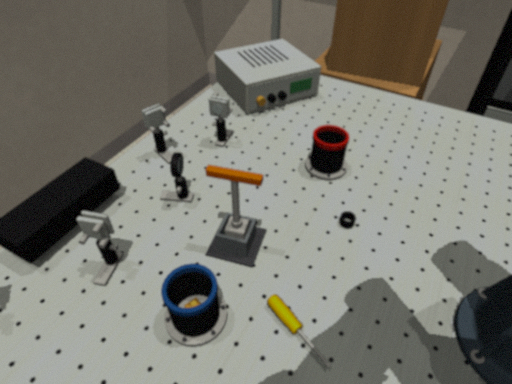

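View pics/wrist0.png

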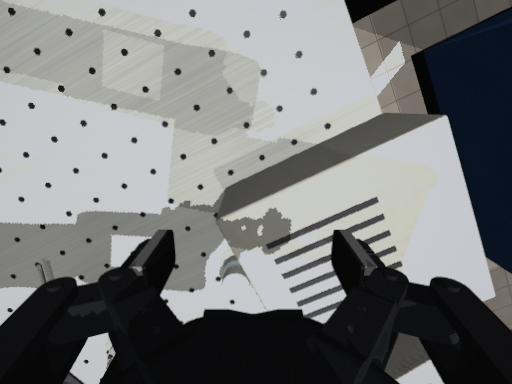

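```bash
python3 - <<'E'
from h import *
from scipy.optimize import least_squares
D={}
for n in ['scene','side']:
    d=get_image(n); D[n]=d
    hsv=cv2.cvtColor(d['frame'],cv2.COLOR_RGB2HSV)
    B={'blue':((100,120,60),(125,255,255)),'red1':((0,180,60),(5,255,255)),'orange':((6,200,90),(16,255,255))}
    for k,(lo,hi) in B.items():
        m=cv2.inRange(hsv,lo,hi); c,l,s,ce=cv2.connectedComponentsWithStats(m)
        print(n,k,[(s[i].tolist(),np.round(ce[i],1).tolist()) for i in range(1,c) if s[i][4]>40])
    big=cv2.resize(d['frame'],None,fx=4,fy=4,interpolation=cv2.INTER_CUBIC)
    if n=='scene':
        d2=dict(frame=big[160*4:290*4,220*4:390*4]); save(d2,'s_zoom.png')
    else:
        d2=dict(frame=big[150*4:290*4,150*4:290*4]); save(d2,'d_zoom1.png')
        d2=dict(frame=big[255*4:355*4,150*4:250*4]); save(d2,'d_zoom2.png')
import pickle; pickle.dump(D,open('D.pkl','wb'))
E
```

```text
scene blue [([327, 202, 41, 29, 320], [346.8, 217.1])]
scene red1 [([87, 197, 43, 30, 393], [108.4, 212.8])]
scene orange [([256, 175, 24, 34, 120], [267.1, 194.0])]
side blue [([162, 264, 55, 50, 702], [189.4, 290.0])]
side red1 [([314, 126, 34, 24, 329], [330.2, 138.7])]
side orange [([207, 166, 55, 18, 288], [233.0, 176.2])]
```

View pics/s_zoom.png

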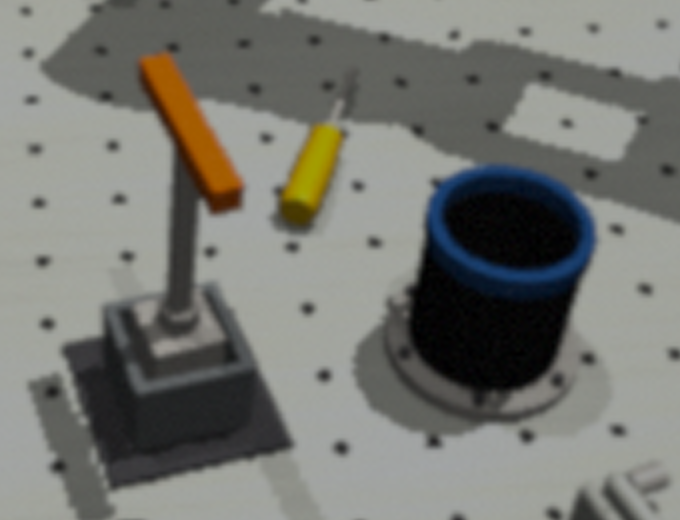

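View pics/d_zoom1.png

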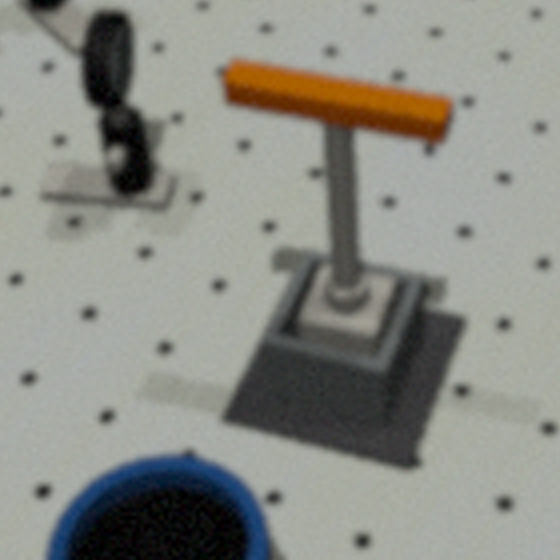

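View pics/d_zoom2.png

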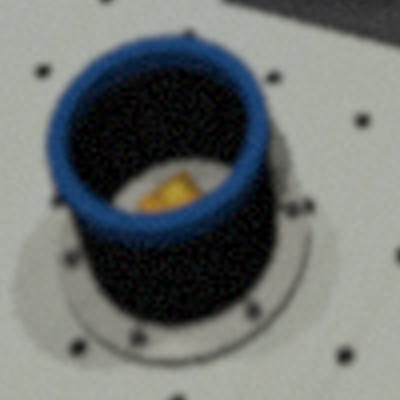

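```bash
cat > fit.py <<'E'
from h import *
from scipy.optimize import minimize
S=4
def zoommask(d,kind,box):
    x,y,w,h=box
    f=cv2.resize(d['frame'][y:y+h,x:x+w],None,fx=S,fy=S,interpolation=cv2.INTER_CUBIC)
    hsv=cv2.cvtColor(f,cv2.COLOR_RGB2HSV)
    lo,hi={'blue':((98,90,40),(128,255,255)),'orange':((4,150,70),(20,255,255))}[kind]
    m=cv2.inRange(hsv,lo,hi)
    c,l,s,ce=cv2.connectedComponentsWithStats(m); i=1+np.argmax(s[1:,4]); m=(l==i).astype(np.uint8)
    return m
def pz(d,P,box):
    return np.array([(proj(d,p)-np.array(box[:2])+.5)*S-.5 for p in P])
def hullmask(pts,shape):
    m=np.zeros(shape,np.uint8); h=cv2.convexHull(pts.astype(np.float32)); cv2.fillConvexPoly(m,np.round(h*16).astype(np.int32),1,shift=4); return m
def barpts(p):
    x,y,z,a=p; R=np.array([[np.cos(a),-np.sin(a)],[np.sin(a),np.cos(a)]])
    return [np.r_[[x,y]+R@[sx*.05,sy*.008],z+sz*.008] for sx in(-1,1) for sy in(-1,1) for sz in(-1,1)]
def ringpts(p):
    x,y,R,h=p; t=np.linspace(0,2*np.pi,60)
    return [np.array([x+R*np.cos(a),y+R*np.sin(a),z]) for a in t for z in(.1,.1-h)]
def fit(views,kind,ptsf,p0,step):
    ms=[]
    for d,box in views:
        m=zoommask(d,kind,box)
        if kind=='blue':
            pts=np.argwhere(m)[:,::-1]; m=hullmask(pts,m.shape)
        ms.append(m)
    def cost(p):
        c=0
        for (d,box),m in zip(views,ms):
            q=hullmask(pz(d,ptsf(p),box),m.shape); c+=1-(q&m).sum()/max(1,(q|m).sum())
        return c
    best=None
    for k in range(3):
        p0=np.array(p0,float); sim=np.vstack([p0]+[p0+np.eye(len(p0))[i]*step[i]*(1,-1,.5)[k] for i in range(len(p0))])
        r=minimize(cost,p0,method='Nelder-Mead',options=dict(initial_simplex=sim,xatol=1e-5,fatol=1e-5,maxiter=1500)); p0=r.x
    return r.x,r.fun
E
python3 - <<'E'
from fit import *
import pickle; D=pickle.load(open('D.pkl','rb')); s,d=D['scene'],D['side']
c=atz(s,(267.5,192),.19); print('bar',c,atz(d,(235,174),.19)); 
e1,e2=atz(s,(258,174.5),.197),atz(s,(276.5,208),.197); a0=np.arctan2(*(e2-e1)[[1,0]]); print(e1,e2,a0)
b=atz(s,(347,216),.1); print('blue',b,atz(d,(190,289),.1),'red',atz(s,(109,211),.1))
vs={'s':(s,[245,165,45,55]),'d':(d,[195,155,80,40])}
for k in ['s','d','sd']: print(k,*fit([vs[i] for i in k],'orange',barpts,[c[0],c[1],.189,a0],[.01,.01,.004,.1]))
print('fixed z',*fit(vs.values(),'orange',lambda p:barpts([p[0],p[1],.189,p[2]]),[c[0],c[1],a0],[.01,.01,.1]))
vb={'s':(s,[318,192,60,50]),'d':(d,[150,252,80,75])}
for k in ['s','d','sd']: print(k,*fit([vb[i] for i in k],'blue',ringpts,[b[0],b[1],.045,.01],[.01,.01,.004,.004]))
E
```

```text
bar [0.53172638 0.04118233 0.19      ] [0.52904224 0.04023102 0.19      ]
[0.48740148 0.02795726 0.197     ] [0.58321791 0.05034181 0.197     ] 0.2295029399008095
blue [0.51594267 0.21246469 0.1       ] [0.50656168 0.22084867 0.1       ] red [ 0.46373403 -0.27633311  0.1       ]
s [0.52672091 0.04007676 0.18616746 0.19214486] 0.2900861514722901
d [ 0.56110393 -0.00733801  0.13637289  0.26147578] 0.18116782675947407
sd [0.52930178 0.039844   0.18801088 0.18773904] 0.5659205691047073
fixed z [0.52993445 0.03982358 0.18490591] 0.5672736282650443
s [0.51151182 0.21480086 0.0421007  0.01039196] 0.026818580192813357
d [0.51036426 0.21825422 0.0425293  0.01222412] 0.012155480892676707
sd [0.5105612  0.21755475 0.04209015 0.01295173] 0.09350847829880038
```

Call:
arm_command --motion '[[[-47,-18,3],[0,0,0]],[[-47,-18,3],[0,0,0]],[[-47,-18,3],[0,0,0]],[[-47,-18,3],[0,0,0]],[[-47,-18,3],[0,0,0]],[[-47,-18,4],[0,0,0]],[[-47,-18,4],[0,0,0]],[[-47,-19,4],[0,0,0]],[[-45,-20,4],[0,0,0]]]'

```text
clock: 1.98
eef_pos: [0.5808, 0.2287, 0.2003]
tool_rot: [0.0, 0.224, 0.975, 0.0]
contact_force: [-0.2, 0.9, -0.0]
grip_width: 0.0853
```

Call:
arm_command --motion '[[[0,0,0],[0,0,-9]],[[0,0,0],[0,0,-9]],[[0,0,0],[0,0,-9]],[[0,0,0],[0,0,-9.8]],[[0,0,0],[0,0,0]]]'

```text
clock: 2.6
eef_pos: [0.5796, 0.23, 0.2003]
tool_rot: [0.0, -0.094, 0.996, -0.0]
contact_force: [0.5, 0.1, -0.6]
grip_width: 0.0854
```

```bash
python3 - <<'E'
from h import *
o=get_obs();print(o['clock'],o['joint_pos'],o['eef_pos'],o['tool_rot'])
d=get_image('wrist'); save(d,'w1.png'); print(np.round(d['pose'],3))
for q in ['blue_stem','key_grip']:
  for r in regions_of(d,q): print(q,r['conf'],r['box'])
import pickle; pickle.dump(d,open('w1.pkl','wb'))
E
```

```text
2.6 [ 1.98840252e-01  5.60283945e-01  1.46765604e+00 -3.46664516e-05
  1.11361107e+00 -1.56042314e+00] [0.57959344 0.23001142 0.2003222 ] [ 2.23077422e-05 -9.41017487e-02  9.95562585e-01 -1.32966346e-05]
[[-0.187 -0.943 -0.277  0.51 ]
 [ 0.982 -0.18  -0.052  0.216]
 [-0.001 -0.281  0.96   0.343]
 [ 0.     0.     0.     1.   ]]
blue_stem 0.65 [238.4, 94.4, 29.2, 29.2]
key_grip 0.67 [0.0, 75.1, 114.0, 41.2]
```

View pics/w1.png

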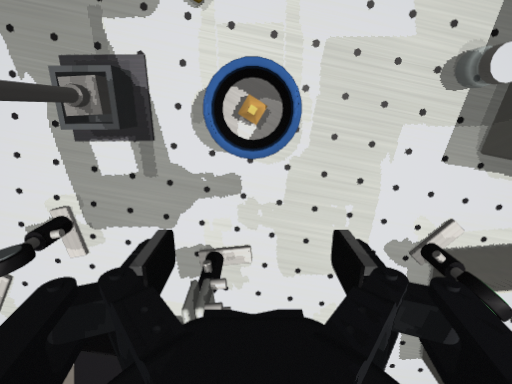

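```bash
python3 - <<'E'
from fit import *
import pickle; d=pickle.load(open('w1.pkl','rb'))
big=cv2.resize(d['frame'][50:165,195:310],None,fx=5,fy=5,interpolation=cv2.INTER_CUBIC); save(dict(frame=big),'w1z.png')
f=cv2.resize(d['frame'][90:130,232:276],None,fx=4,fy=4,interpolation=cv2.INTER_CUBIC); hsv=cv2.cvtColor(f,cv2.COLOR_RGB2HSV)
m=cv2.inRange(hsv,(8,120,60),(30,255,255)); c,l,s,ce=cv2.connectedComponentsWithStats(m); i=1+np.argmax(s[1:,4]); pts=np.argwhere(l==i)[:,::-1].astype(np.float32)
r=cv2.minAreaRect(pts); print(r)
bx=(cv2.boxPoints(r)+.5)/4-.5+[232,90]
P=[atz(d,b,.038) for b in bx]; print(np.round(P,4))
v=P[1]-P[0]; w=P[2]-P[1]; print([np.degrees(np.arctan2(q[1],q[0]))%90 for q in(v,w)], np.linalg.norm(v),np.linalg.norm(w), np.mean(P,0))
print('ring',fit([(d,[195,50,115,115])],'blue',ringpts,[.511,.217,.042,.012],[.01,.01,.004,.004]))
E
```

```text
((81.81544494628906, 77.92489624023438), (88.83452606201172, 90.07925415039062), 31.607501983642578)
[[0.5195 0.1995 0.038 ]
 [0.4973 0.2086 0.038 ]
 [0.5053 0.2313 0.038 ]
 [0.528  0.2225 0.038 ]]
[np.float64(67.60972892753725), np.float64(70.4822644187662)] 0.024075110946327465 0.0240429763234935 [0.51253073 0.21547067 0.038     ]
ring (array([0.51248191, 0.21554338, 0.04320634, 0.01342669]), np.float64(0.0043229939099428405))
```

View pics/w1z.png

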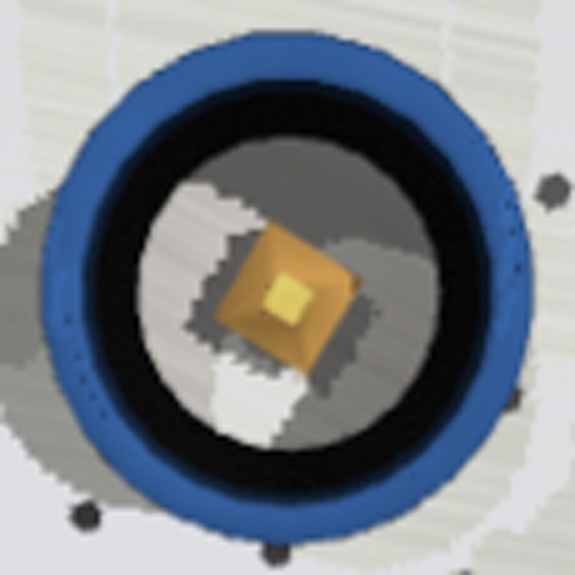

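Call:
arm_command --motion '[[[0,-10,-40],[0,0,0]],[[2,-26,-40],[0,0,0]],[[3,-40,-30],[0,0,0]],[[3,-50,-20],[0,0,0]],[[4,-50,0],[0,0,0]],[[0,0,0],[0,0,0]]]'

```text
clock: 3.5
eef_pos: [0.6017, 0.0515, 0.3307]
tool_rot: [0.0, -0.092, 0.996, -0.001]
contact_force: [-0.1, 0.9, 0.0]
grip_width: 0.0852
```

```bash
python3 - <<'E'
from h import *
import fit as F
o=get_obs();print(o['clock'],o['eef_pos'],o['tool_rot'])
d=get_image('wrist'); save(d,'w2.png')
for r in regions_of(d,'key_grip'): print(r['conf'],r['box'])
import pickle; pickle.dump(d,open('w2.pkl','wb'))
hsv=cv2.cvtColor(d['frame'],cv2.COLOR_RGB2HSV)
m=cv2.inRange(hsv,(4,150,50),(20,255,255)); c,l,s,ce=cv2.connectedComponentsWithStats(m); i=1+np.argmax(s[1:,4]); print(s[i])
pts=np.argwhere(l==i)[:,::-1].astype(np.float32); r=cv2.minAreaRect(pts); P=np.array([atz(d,b,.197) for b in cv2.boxPoints(r)]); print(np.round(P,4),P.mean(0))
b=s[i]; box=[int(b[0])-10,int(b[1])-10,int(b[2])+20,int(b[3])+20]
print(F.fit([(d,box)],'orange',lambda p:F.barpts([p[0],p[1],.189,p[2]]),[P.mean(0)[0],P.mean(0)[1],.19],[.01,.01,.1]))
E
```

```text
3.5 [0.60165963 0.05147101 0.33070429] [ 4.47951304e-04 -9.18358433e-02  9.95773911e-01 -5.44283171e-04]
0.87 [237.6, 53.1, 31.3, 103.3]
[ 247   53   19  103 1533]
[[0.4855 0.0217 0.197 ]
 [0.482  0.0363 0.197 ]
 [0.5769 0.0608 0.197 ]
 [0.5808 0.0446 0.197 ]] [0.53131202 0.04087171 0.197     ]
(array([0.53245102, 0.04091275, 0.24288636]), np.float64(0.1010819732257473))
```

View pics/w2.png

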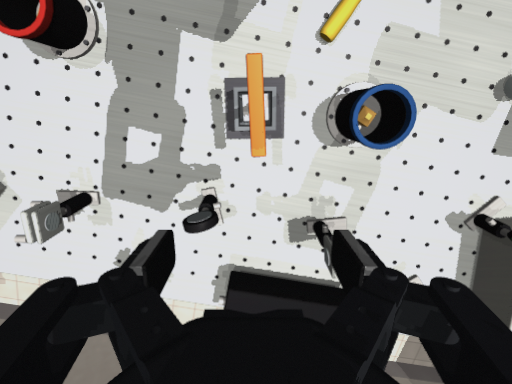

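Call:
arm_command --motion '[[[35,1,20],[0,0,0]],[[36,1.5,20],[0,0,0]],[[0,0,20],[0,0,-3.4]],[[0,0,30],[0,0,0]],[[0,0,30],[0,0,0]],[[0,0,20],[0,0,0]],[[0,0,15],[0,0,0]],[[0,0,5.5],[0,0,0]],[[0,0,0],[0,0,0]]]' --grip 0

```text
clock: 4.72
eef_pos: [0.531, 0.0443, 0.1699]
tool_rot: [0.0, -0.125, 0.992, 0.0]
contact_force: [-1.0, 0.1, 0.7]
grip_width: 0.0852
```

```bash
python3 - <<'E'
from h import *
o=get_obs();print(o['clock'],o['eef_pos'],o['tool_rot'],o['contact_force'])
a=get_image('wrist'); b=get_image('side'); c=get_image('scene')
save(dict(frame=np.hstack([cv2.resize(b['frame'][130:280,150:350],None,fx=2,fy=2),cv2.resize(c['frame'][130:280,170:370],None,fx=2,fy=2)])),'g1.png'); save(a,'w3.png')
E
```

```text
4.725 [0.53102782 0.04433183 0.16985668] [ 4.04925933e-05 -1.24788416e-01  9.92183375e-01  2.30215555e-05] [-1.03861266  0.13818593  0.67920675]
```

View pics/g1.png

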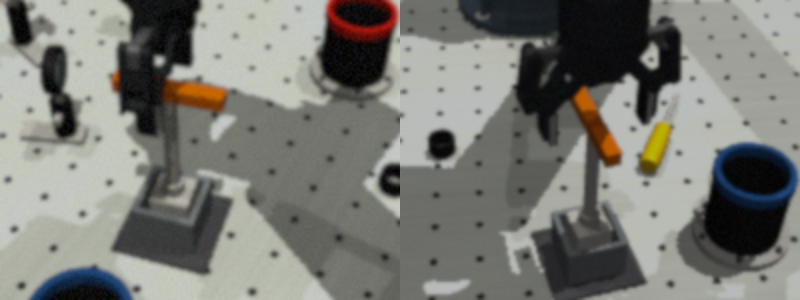

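View pics/w3.png

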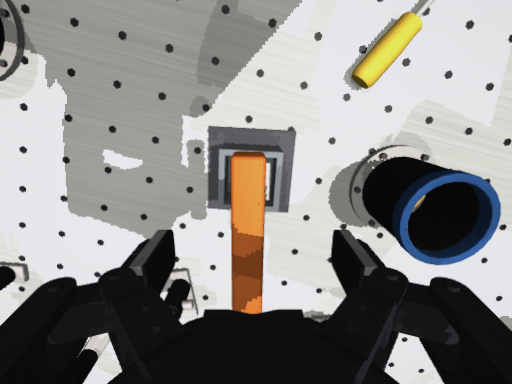

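Call:
arm_command --motion '[[[0,-3,0],[0,0,0]],[[0,0,0],[0,0,0]]]'

```text
clock: 5.12
eef_pos: [0.532, 0.0407, 0.1702]
tool_rot: [0.001, -0.124, 0.992, -0.0]
contact_force: [0.3, 0.2, 0.3]
grip_width: 0.0853
```

Call:
arm_command --motion '[[[0,0,0],[0,0,0]],[[0,0,0],[0,0,0]],[[0,0,0],[0,0,0]],[[0,0,0],[0,0,0]],[[0,0,0],[0,0,0]],[[0,0,0],[0,0,0]],[[0,0,0],[0,0,0]],[[0,0,0],[0,0,0]]]' --grip 1 --squeeze 60

```text
clock: 6.12
eef_pos: [0.5318, 0.0411, 0.1699]
tool_rot: [0.0, -0.125, 0.992, 0.0]
contact_force: [0.4, 1.0, 2.2]
grip_width: 0.0148
```

Call:
arm_command --motion '[[[0,0,-10],[0,0,0]],[[0,0,-15],[0,0,0]],[[0,0,-20],[0,0,0]],[[0,0,-25],[0,0,0]],[[0,0,-30],[0,0,0]],[[0,0,-30],[0,0,0]],[[0,0,0],[0,0,0]],[[0,0,0],[0,0,0]]]'

```text
clock: 7.12
eef_pos: [0.5306, 0.0411, 0.299]
tool_rot: [-0.001, -0.125, 0.992, 0.0]
contact_force: [-0.9, -0.1, -3.9]
grip_width: 0.0148
```

```bash
python3 - <<'E'
from h import *
o=get_obs();print(o['clock'],o['eef_pos'],o['tool_rot'],o['contact_force'],o['wrist_torque'])
b=get_image('side'); c=get_image('scene'); a=get_image('wrist')
save(dict(frame=np.hstack([cv2.resize(b['frame'][60:280,150:350],None,fx=2,fy=2),cv2.resize(c['frame'][60:280,170:370],None,fx=2,fy=2)])),'g2.png'); save(a,'w4.png')
E
```

```text
7.125 [0.53063475 0.04114807 0.29902231] [-9.42777319e-04 -1.24590601e-01  9.92207765e-01  2.12207639e-04] [-0.92540762 -0.0883017  -3.9000325 ] [ 0.0247147  -0.00387112 -0.02663176]
```

View pics/g2.png

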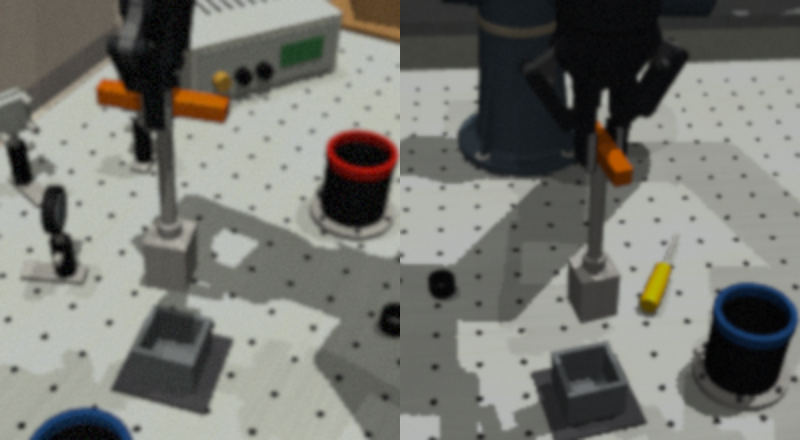

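View pics/w4.png

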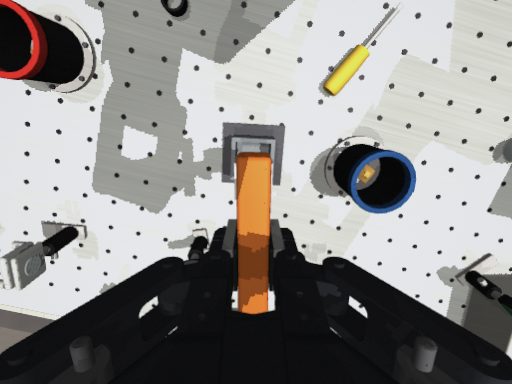

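```bash
python3 - <<'E'
from h import *
b=get_image('side'); c=get_image('scene'); a=get_image('wrist')
z=.299+.019+.008
e=[atz(a,p,z) for p in [(253.5,153),(253.5,313)]]; print(e, (e[0]+e[1])/2, np.linalg.norm(e[0]-e[1]))
R=np.array([[-.969,-.2475],[-.2475,.969]]) # rows tool x,y
tcp=get_obs()['eef_pos']; print('offset tool xy',R@(((e[0]+e[1])/2)-tcp)[:2])
for n,d,o in [('s',b,(150,60)),('c',c,(170,60))]:
    im=cv2.resize(d['frame'][o[1]+40:o[1]+170,o[0]+40:o[0]+140],None,fx=5,fy=5,interpolation=cv2.INTER_CUBIC)
    for zz in np.arange(.135,.31,.02):
        p=proj(d,[*((e[0]+e[1])/2)[:2],zz]); q=((p-[o[0]+40,o[1]+40]+.5)*5-.5).astype(int); cv2.circle(im,tuple(q.tolist()),2,(0,255,0),-1)
    if n=='s': A=im
save(dict(frame=np.hstack([A,im])[:600]),'g3.png')
E
```

```text
[array([0.48130174, 0.02796657, 0.326     ]), array([0.56356462, 0.04901034, 0.326     ])] [0.52243318 0.03848846 0.326     ] 0.08491184650157668
offset tool xy [ 0.00913715 -0.00033339]
```

View pics/g3.png

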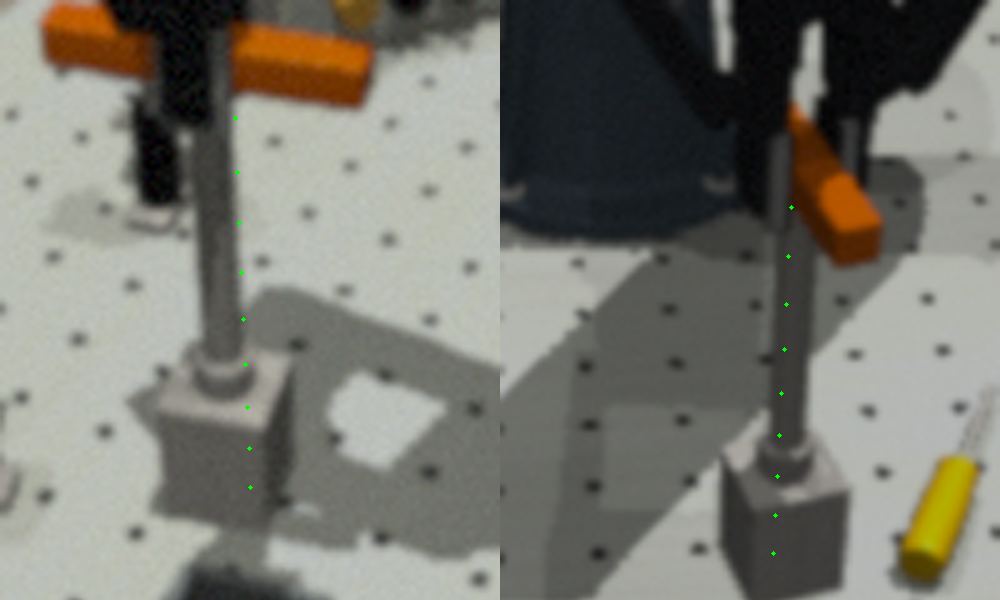

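```bash
python3 - <<'E'
from h import *
b=get_image('side'); c=get_image('scene')
cen=np.array([.5302,.0407]); th=np.radians(14.2); ux=np.array([np.cos(th),np.sin(th)]); uy=np.array([-ux[1],ux[0]])
for n,d,o in [('s',b,(150,60)),('c',c,(170,60))]:
    im=cv2.resize(d['frame'][o[1]+40:o[1]+160,o[0]+40:o[0]+120],None,fx=5,fy=5,interpolation=cv2.INTER_CUBIC)
    def dr(p3,col):
        q=((proj(d,p3)-[o[0]+40,o[1]+40]+.5)*5-.5).astype(int); cv2.circle(im,tuple(q.tolist()),2,col,-1)
    for zz in np.arange(.135,.31,.02): dr([*cen,zz],(0,255,0))
    for zz in (.135,.181):
        for s in(-1,1):
            for t in(-1,1): dr([*(cen+.019*(s*ux+t*uy)),zz],(255,0,255))
    for s in(-1,1):
        for t in(-1,1): dr([*(cen+.05*s*ux+t*uy*.008),.326],(0,255,255))
    if n=='s': A=im
save(dict(frame=np.hstack([A,im])),'g4.png')
E
```

```text
(no output)
```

View pics/g4.png

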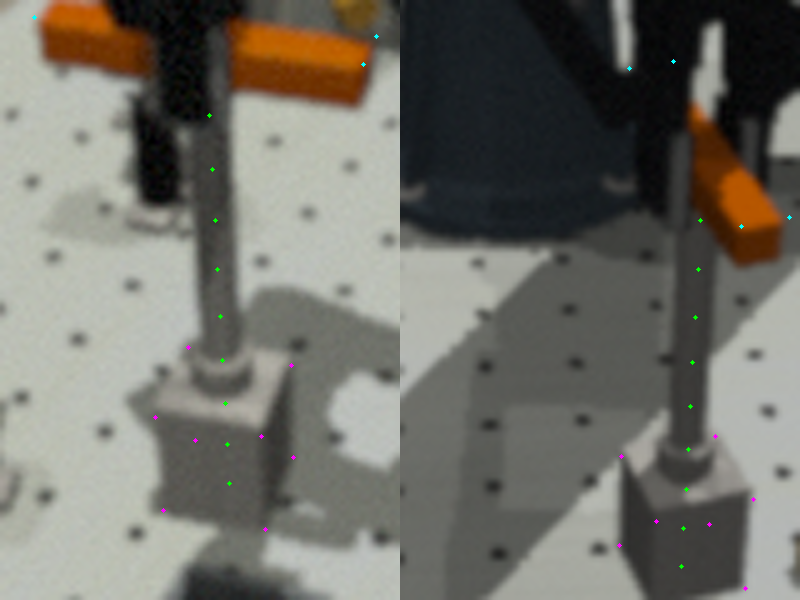

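Call:
arm_command --motion '[[[-4,24,0],[0,0,0]],[[-6,40,0],[0,0,0]],[[-6,45,0],[0,0,0]],[[-6,40,0],[0,0,0]],[[-4,25,0],[0,0,4]],[[0,0,0],[0,0,9]],[[0,0,0],[0,0,9]],[[0,0,0],[0,0,9]],[[0,0,0],[0,0,4.3]],[[0,0,0],[0,0,0]]]'

```text
clock: 8.78
eef_pos: [0.5138, 0.2161, 0.2996]
tool_rot: [-0.0, 0.182, 0.983, -0.0]
contact_force: [0.4, -0.6, -2.5]
grip_width: 0.0149
```

Call:
arm_command --motion '[[[0,0,0],[0,0,0]],[[0,0,0],[0,0,0]]]'

```text
clock: 9.02
eef_pos: [0.5138, 0.2161, 0.2998]
tool_rot: [-0.0, 0.182, 0.983, -0.0]
contact_force: [0.2, -0.6, -2.5]
grip_width: 0.0153
```

```bash
python3 - <<'E'
from h import *
o=get_obs();print(o['clock'],o['joint_pos'],o['eef_pos'],o['tool_rot']); q=o['tool_rot']; print(np.degrees(2*np.arctan2(q[2],q[1])))
b=get_image('side'); c=get_image('scene')
cen=o['eef_pos'][:2]; th=np.radians(159); ux=np.array([np.cos(th),np.sin(th)]); uy=np.array([-ux[1],ux[0]])
z0=o['eef_pos'][2]-.166
for n,d in [('s',b),('c',c)]:
    p=proj(d,[*cen,.14]); o=(p-[40,70]).astype(int)
    im=cv2.resize(d['frame'][o[1]:o[1]+120,o[0]:o[0]+80],None,fx=5,fy=5,interpolation=cv2.INTER_CUBIC)
    def dr(p3,col):
        q=((proj(d,p3)-o+.5)*5-.5).astype(int); cv2.circle(im,tuple(q.tolist()),2,col,-1)
    for zz in np.arange(z0,.31,.02): dr([*cen,zz],(0,255,0))
    for zz in (z0,z0+.046):
        for s in(-1,1):
            for t in(-1,1): dr([*(cen+.019*(s*ux+t*uy)),zz],(255,0,255))
    for a in np.linspace(0,6.28,40): dr([.5125+.036*np.cos(a),.2155+.036*np.sin(a),.1],(255,255,0))
    if n=='s': A=im
save(dict(frame=np.hstack([A,im])),'g5.png')
E
```

```text
9.025 [ 1.97576449e-01  3.61160801e-01  1.51859307e+00  1.92249223e-06
  1.26196883e+00 -1.00751800e+00] [0.513782   0.21605594 0.2997665 ] [-6.07130553e-05  1.81834005e-01  9.83329238e-01 -2.32933962e-05]
159.0467926070131
```

View pics/g5.png

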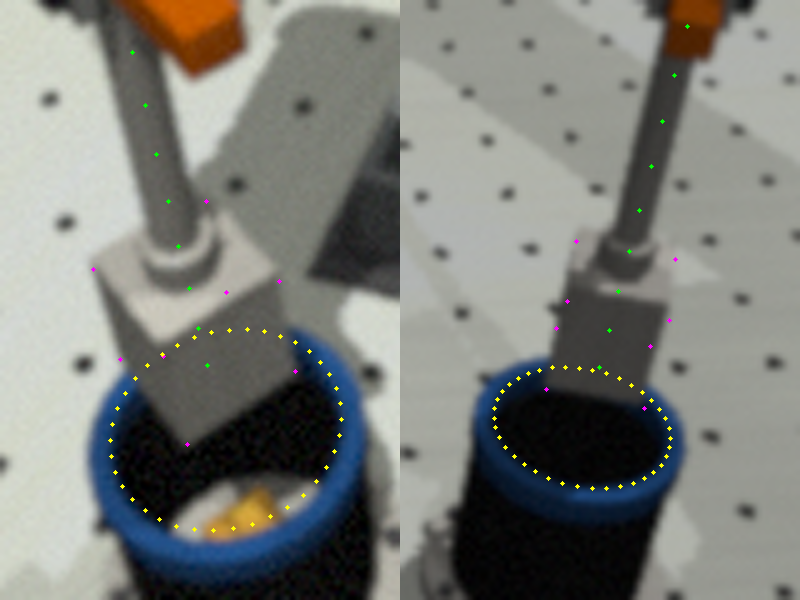

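Call:
arm_command --motion '[[[1,-0.4,10],[0,0,0]],[[0,0,20],[0,0,0]],[[0,0,20],[0,0,0]],[[0,0,20],[0,0,0]],[[0,0,10],[0,0,0]],[[0,0,0],[0,0,0]]]'

```text
clock: 9.88
eef_pos: [0.5122, 0.2159, 0.2189]
tool_rot: [-0.001, 0.182, 0.983, -0.0]
contact_force: [0.2, 0.1, -2.8]
grip_width: 0.0148
```

Call:
arm_command --motion '[[[0,0,4],[0,0,0]],[[0,0,4],[0,0,0]],[[0,0,4],[0,0,0]],[[0,0,4],[0,0,0]],[[0,0,0],[0,0,0]]]'

```text
clock: 10.5
eef_pos: [0.5125, 0.216, 0.2034]
tool_rot: [-0.0, 0.182, 0.983, -0.0]
contact_force: [0.5, 1.1, -2.5]
grip_width: 0.0151
```

Call:
arm_command --motion '[[[0,0,4],[0,0,0]],[[0,0,4],[0,0,0]],[[0,0,4],[0,0,0]],[[0,0,3],[0,0,0]],[[0,0,3],[0,0,0]],[[0,0,0],[0,0,0]]]'

```text
clock: 11.25
eef_pos: [0.5126, 0.216, 0.1855]
tool_rot: [-0.0, 0.182, 0.983, -0.0]
contact_force: [0.3, -1.1, -1.4]
grip_width: 0.015
```

Call:
arm_command --motion '[[[0,0,2],[0,0,0]],[[0,0,2],[0,0,0]],[[0,0,2],[0,0,0]],[[0,0,0],[0,0,0]]]'

```text
clock: 11.75
eef_pos: [0.5126, 0.216, 0.1796]
tool_rot: [-0.0, 0.182, 0.983, -0.0]
contact_force: [-0.1, 0.4, -4.1]
grip_width: 0.0149
```

Call:
arm_command --motion '[[[0,0,1.5],[0,0,0]],[[0,0,1.5],[0,0,0]],[[0,0,0],[0,0,0]]]'

```text
clock: 12.12
eef_pos: [0.5126, 0.216, 0.1767]
tool_rot: [-0.0, 0.182, 0.983, -0.0]
contact_force: [-0.9, 0.5, -3.4]
grip_width: 0.0154
```

Call:
arm_command --motion '[[[0,0,1],[0,0,0]],[[0,0,1],[0,0,0]],[[0,0,0],[0,0,0]],[[0,0,0],[0,0,0]]]'

```text
clock: 12.62
eef_pos: [0.5128, 0.2161, 0.1748]
tool_rot: [0.0, 0.182, 0.983, 0.0]
contact_force: [1.1, 0.1, -3.8]
grip_width: 0.015
```

Call:
arm_command --motion '[[[0,0,1],[0,0,0]],[[0,0,1],[0,0,0]],[[0,0,0],[0,0,0]],[[0,0,0],[0,0,0]]]'

```text
clock: 13.12
eef_pos: [0.5133, 0.2162, 0.1739]
tool_rot: [0.001, 0.182, 0.983, 0.0]
contact_force: [-1.5, -0.1, 5.6]
grip_width: 0.0148
```

```bash
python3 - <<'E'
from h import *
o=get_obs();print(o['clock'],o['eef_pos'],o['contact_force'],o['wrist_torque'])
b=get_image('side'); c=get_image('scene')
A=[cv2.resize(d['frame'][y:y+130,x:x+100],None,fx=4,fy=4,interpolation=cv2.INTER_CUBIC) for d,x,y in((b,140,190),(c,300,130))]
save(dict(frame=np.hstack(A)),'g6.png')
E
```

```text
13.125 [0.51325254 0.21623332 0.17391655] [-1.46922924 -0.10442048  5.56168613] [-0.00327908  0.29689206 -0.01977733]
```

View pics/g6.png

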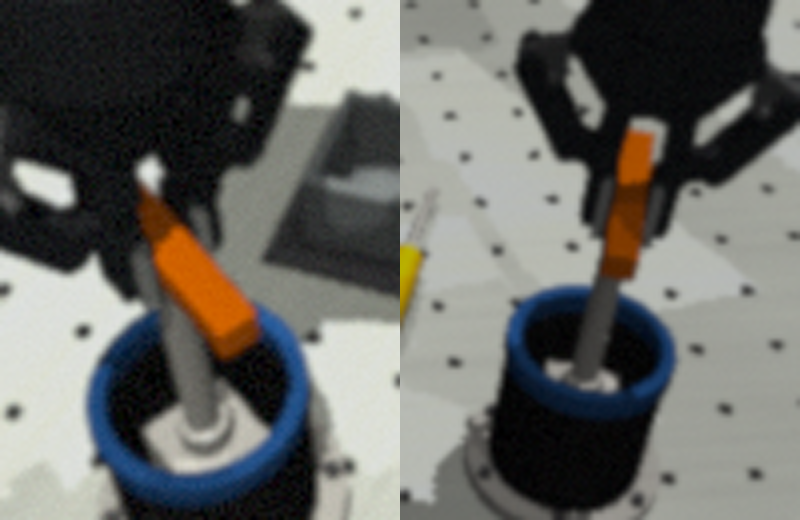

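Call:
arm_command --motion '[[[0,0,-1],[0,0,0]],[[0,0,0],[0,0,6]],[[0,0,0],[0,0,6]],[[0,0,0],[0,0,6]],[[0,0,0],[0,0,6]],[[0,0,0],[0,0,6]],[[0,0,0],[0,0,5]],[[0,0,0],[0,0,5]],[[0,0,0],[0,0,0]]]'

```text
clock: 14.35
eef_pos: [0.5124, 0.2159, 0.174]
tool_rot: [-0.0, 0.507, 0.862, -0.0]
contact_force: [-1.8, -0.5, 2.9]
grip_width: 0.015
```

```bash
python3 - <<'E'
from h import *
o=get_obs();q=o['tool_rot'];print(o['clock'],o['eef_pos'],o['contact_force'],o['wrist_torque'],np.degrees(2*np.arctan2(q[2],q[1])))
E
```

```text
14.35 [0.51240783 0.21592068 0.17396112] [-1.82448231 -0.49086478  2.93237324] [-0.19084829  0.41605143 -0.01474505] 119.0737582876254
```

Call:
arm_command --motion '[[[0,0,0],[0,0,5]],[[0,0,0],[0,0,5]],[[0,0,0],[0,0,5]],[[0,0,0],[0,0,5]]]'

```text
clock: 14.85
eef_pos: [0.5124, 0.2159, 0.174]
tool_rot: [-0.0, 0.649, 0.76, -0.0]
contact_force: [-1.9, -0.3, 3.9]
grip_width: 0.0149
```

```bash
python3 - <<'E'
from h import *
o=get_obs();q=o['tool_rot'];print(o['clock'],o['eef_pos'],o['contact_force'],o['wrist_torque'],np.degrees(2*np.arctan2(q[2],q[1])))
b=get_image('side'); c=get_image('scene')
A=[cv2.resize(d['frame'][y:y+130,x:x+100],None,fx=4,fy=4,interpolation=cv2.INTER_CUBIC) for d,x,y in((b,140,190),(c,300,130))]
save(dict(frame=np.hstack(A)),'g7.png')
E
```

```text
14.85 [0.51238094 0.2158723  0.17399298] [-1.92121783 -0.29056534  3.90163571] [-0.09005832  0.40295847  0.23297004] 98.99265964632302
```

View pics/g7.png

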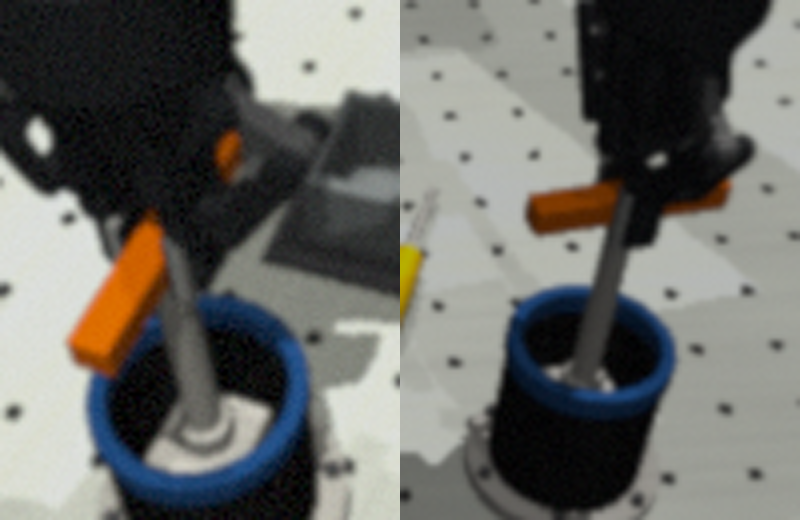

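Call:
arm_command --motion '[[[0,0,0],[0,0,3]],[[0,0,0],[0,0,3]]]'

```text
clock: 15.2
eef_pos: [0.5124, 0.2159, 0.174]
tool_rot: [-0.0, 0.688, 0.726, -0.0]
contact_force: [-2.3, -1.3, 5.0]
grip_width: 0.0151
```

```bash
cat > s.py <<'E'
from h import *
o=get_obs();q=o['tool_rot'];print(o['clock'],o['eef_pos'],o['contact_force'],o['wrist_torque'],np.degrees(2*np.arctan2(q[2],q[1])))
E
python3 s.py
```

```text
15.2 [0.51237703 0.21588392 0.17397637] [-2.25970407 -1.30825243  4.96372805] [-0.15908993  0.47695109  0.31018167] 93.11456479175015
```

Call:
arm_command --motion '[[[0,0,0],[0,0,3]],[[0,0,0],[0,0,0]]]'

```text
clock: 15.45
eef_pos: [0.5124, 0.216, 0.174]
tool_rot: [0.0, 0.706, 0.709, -0.0]
contact_force: [-1.6, -0.5, 4.5]
grip_width: 0.015
```

```bash
python3 s.py
```

```text
15.45 [0.51241633 0.21595617 0.17399171] [-1.60141308 -0.48804153  4.51363374] [-0.18270572  0.55045188  0.57711896] 90.25958010426181
```

Call:
arm_command --motion '[[[0,0,0],[0,0,3]],[[0,0,0],[0,0,0]]]'

```text
clock: 15.7
eef_pos: [0.5125, 0.2159, 0.174]
tool_rot: [0.0, 0.723, 0.69, -0.0]
contact_force: [-1.8, -1.6, 5.5]
grip_width: 0.0149
```

```bash
python3 s.py; python3 - <<'E'
from h import *
b=get_image('side'); c=get_image('scene')
A=[cv2.resize(d['frame'][y:y+130,x:x+100],None,fx=4,fy=4,interpolation=cv2.INTER_CUBIC) for d,x,y in((b,140,190),(c,300,130))]
save(dict(frame=np.hstack(A)),'g8.png')
E
```

```text
15.7 [0.51246912 0.21593019 0.1739868 ] [-1.80751007 -1.57477445  5.47733088] [-0.1518403   0.49675171  0.97841615] 87.31386453203487
```

View pics/g8.png

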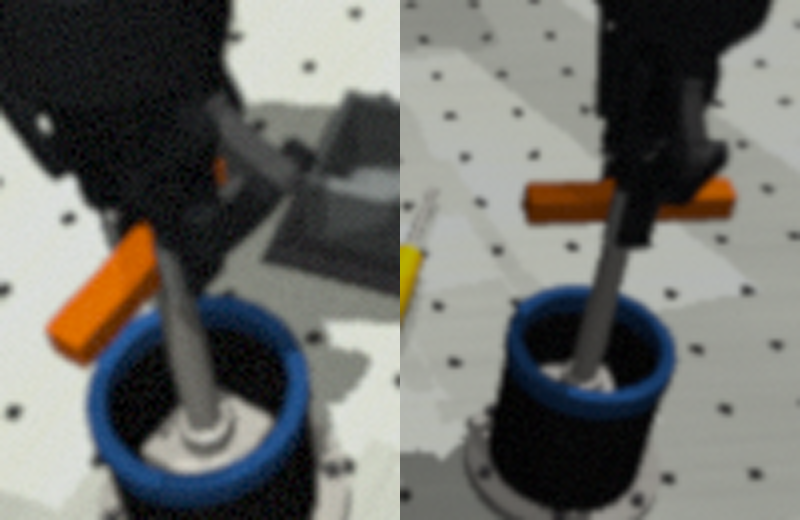

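Call:
arm_command --motion '[[[0,0,0],[0,0,-3]],[[0,0,0],[0,0,-3]],[[0,0,0],[0,0,-3]],[[0,0,0],[0,0,0]],[[0,0,0],[0,0,0]]]'

```text
clock: 16.42
eef_pos: [0.5125, 0.216, 0.174]
tool_rot: [-0.0, 0.669, 0.743, -0.0]
contact_force: [-2.4, -1.6, 5.4]
grip_width: 0.0149
```

```bash
python3 s.py
```

```text
16.425 [0.51251646 0.21598711 0.17397566] [-2.35324188 -1.55392242  5.40301854] [-0.24923082  0.54287083 -0.06296713] 96.04519057881119
```

Call:
arm_command --motion '[[[0,0,-0.8],[0,0,0]],[[0,0,0],[0,0,0]]]' --squeeze 20

```text
clock: 16.68
eef_pos: [0.5123, 0.216, 0.174]
tool_rot: [-0.0, 0.669, 0.743, -0.0]
contact_force: [-1.2, -1.6, -1.0]
grip_width: 0.0148
```

Call:
arm_command --motion '[[[0,0,0],[0,0,0]],[[0,0,0],[0,0,0]],[[0,0,0],[0,0,0]],[[0,0,0],[0,0,0]],[[0,0,0],[0,0,0]],[[0,0,0],[0,0,0]],[[0,0,0],[0,0,0]],[[0,0,0],[0,0,0]]]' --grip 0

```text
clock: 17.68
eef_pos: [0.5127, 0.2161, 0.1746]
tool_rot: [0.0, 0.669, 0.743, -0.0]
contact_force: [0.6, -0.8, 0.1]
grip_width: 0.085
```

```bash
python3 s.py; python3 - <<'E'
from h import *
b=get_image('side'); c=get_image('scene');a=get_image('wrist');save(a,'w9.png')
A=[cv2.resize(d['frame'][y:y+130,x:x+100],None,fx=4,fy=4,interpolation=cv2.INTER_CUBIC) for d,x,y in((b,140,190),(c,300,130))]
save(dict(frame=np.hstack(A)),'g9.png')
E
```

```text
17.675 [0.51273391 0.21605422 0.17460125] [ 0.57817275 -0.82299785  0.13930136] [-2.36215049e-05  4.87583524e-02 -8.64488670e-03] 96.01431950516962
```

View pics/g9.png

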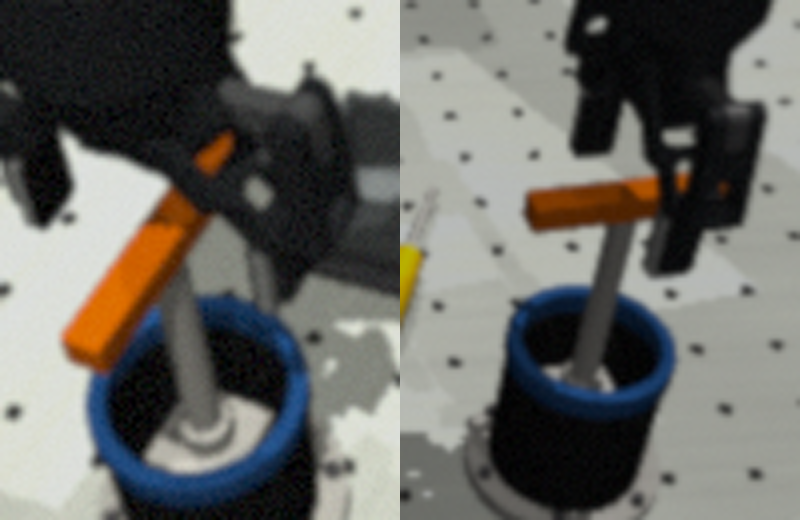

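View pics/w9.png

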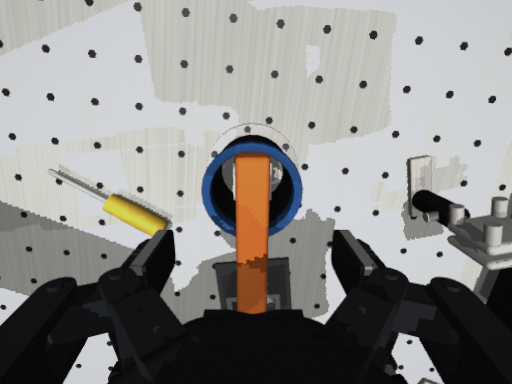

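Call:
arm_command --motion '[[[0,0,-10],[0,0,0]],[[0,0,-20],[0,0,0]],[[0,0,-30],[0,0,0]],[[0,0,-40],[0,0,0]],[[0,0,-40],[0,0,0]],[[0,0,-10],[0,0,0]],[[0,0,0],[0,0,0]],[[0,0,0],[0,0,0]]]'

```text
clock: 18.82
eef_pos: [0.5117, 0.2158, 0.323]
tool_rot: [-0.001, 0.669, 0.743, -0.001]
contact_force: [-0.3, -0.2, 0.4]
grip_width: 0.0855
```

```bash
python3 s.py; python3 - <<'E'
from h import *
import fit as F
b=get_image('side'); c=get_image('scene');a=get_image('wrist');save(a,'w10.png')
A=[cv2.resize(d['frame'][y:y+130,x:x+100],None,fx=4,fy=4,interpolation=cv2.INTER_CUBIC) for d,x,y in((b,140,190),(c,300,130))]
save(dict(frame=np.hstack(A)),'g10.png')
print(F.fit([(b,[140,190,100,130]),(c,[300,130,100,90])],'orange',F.barpts,[.5125,.2155,.193,np.radians(96)],[.01,.01,.01,.1]))
E
```

```text
18.825 [0.51171899 0.2158416  0.32302777] [-0.31508544 -0.21601602  0.36327382] [-0.06142167 -0.01229965  0.01223   ] 96.01418885168115
(array([0.51206816, 0.21583349, 0.19203586, 1.71667194]), np.float64(0.4528819215312102))
```

View pics/g10.png

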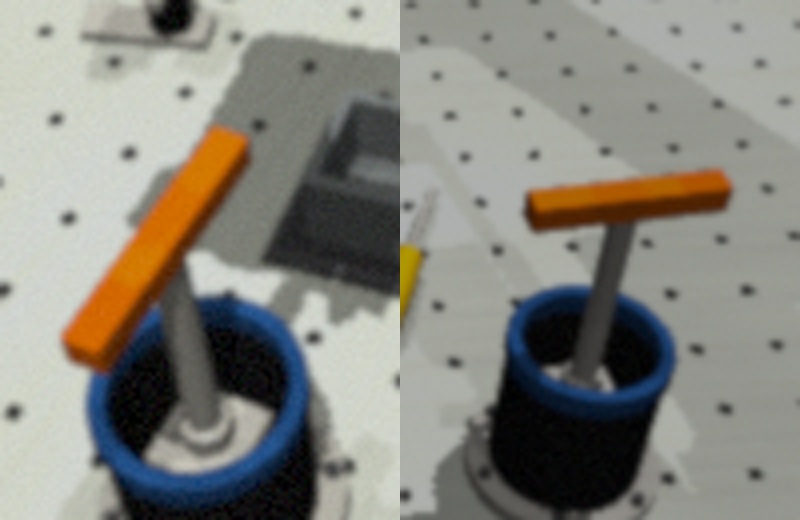

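View pics/w10.png

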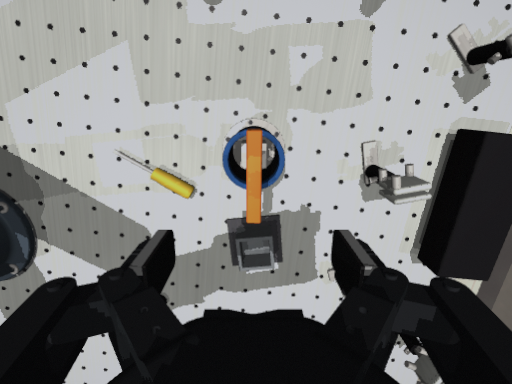

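Bar centre is at (0.512, 0.216, 0.192), so the key is on axis, fully down and standing free.

```bash
python3 -c "
from bench import *
print(job_done())"
```

```text
the job is handed in; nothing more can be done
None
```

I took the T-key out of its holder, lowered it over the blue column's stem and turned it about 72° clockwise. I then backed off 9° inside the play, let go and raised the gripper clear. I handed the job in at about 19 s, and the red-ringed column was never approached.

- **Key position:** the last bar fit put its centre at (0.512, 0.216, 0.192) m, about 0.5 mm from the stem axis and about 144 mm above the stem's top. That matches fully down. The fit's overlap was only moderate, but it agrees with contact on the shaft floor being felt with the TCP at z = 0.174 m.
- **Stem at the stop:** the stem's angle could not be seen under the key. I inferred it from the wrist torque, which climbed to 0.31, 0.58 and then 0.98 N m over the last steps. The turn also agrees: about 69° at the sharp rise, minus 21° of play, is about 48°, close to the 46° stop.
- **Release:** after opening, the wrist force was near zero, and the pictures show the key upright and standing free.
- **Disagreements:** the first side and scene measurements of the column differed by about 3 mm. I used the wrist-camera value instead, where the ring and the stem agreed closely. The bar's yaw also differed, about 11° in the first pictures and 14° up close; I used 14°.

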